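# Index the basket stand over the catch pan and hang the parts basket

## Robot

A 6-joint arm with a two-finger parallel gripper is mounted at the origin on the work surface. World frame = base frame: x ahead of the robot, y to its left, z up, the work surface at z = 0. Lengths are in m, angles in rad, forces in N, time in s.
With the tool pointing down it reaches from about 0.3 to 0.875 m from the base axis. Payload 6.4 kg.
Tool frame: the origin (TCP) lies at the centre of the arm's flange, where the gripper is bolted on; the fingertips stand 173 mm ahead of it and the grasp point (between the pads) lies 155 mm ahead of it (ctrl.pinch_z is the distance from the TCP to the grasp point, in m); z points along the fingers, y is the direction in which the jaws open and shut (so a half turn about z gives the same grasp; the last joint's range is limited). The gripper opens to 85 mm and grips with 20 to 120 N. Pads are 22 mm wide; open, the fingers measure 114 mm over their backs; the gripper's body (76 mm by 85 mm) begins 54 mm behind the grasp point. The pads swing forward as they close: fully open they stand 13 mm farther back than shut.
Start: joints at [0.899, 0.181, 1.607, -0, 1.354, -0.206], TCP at [0.258, 0.514, 0.405] pointing down, gripper open.
Joint ranges: [-2.99, 2.99], [-0.89, 2.07], [0.3, 2.58], [-1.14, 4.28], [0, 2.63], [-3.12, 3.12]. Speed limits (rad/s): [2.57, 2.57, 3.01, 3.14, 3.14, 3.14].

## Interface

Orientations are given as a unit quaternion [w, x, y, z].
In Python, from bench import ctrl gives the robot as it stands.
- The arm moves only by the tool drive_tool, never from a script. Its argument "commands" is a list that holds one entry, the list of rows, each a list of 7 numbers: the shift along the tool's x, y, z in units of 50 mm (1.0 is 50 mm), then the turn, a rotation vector about the tool's x, y, z in units of 8 degrees (1.0 is 8 degrees), then the closure in counts, from 0 (fully open) to 255 (shut). A call has 1 to 10 rows; each row shifts and turns the commanded pose from where the row before left it, along the tool's axes as they then stand; what a row does not reach is not made up. A row lasts 1/10 s, in which the tool goes at most 50 mm and 8.59 degrees, less where a joint would pass 70% of its speed; a pose out of reach is approached as far as the arm can. A call is refused whole if a number of a shift passes 1 or a number of a turn 1, either way. A call with a gripper value outside its range is refused whole. The fingers move at their own pace and stop on an object; the grip force is fixed at half the most. Time passes only in rows, so rows that do not move let the fingers close. It gives the time, the measured TCP pose, the force and the opening at its end, in the units of the state.
- ctrl.get_obs(): the state, without advancing time (a new reading comes with each control period).
- ctrl.camera(name): name is "scene" or "top" or "wrist"; returns a dict with "pixels" (384x512x3 uint8, red, green, blue), "depth" (384x512 float32, m along the optical axis (not along the pixel's ray), 0 where there is no reading), "intrinsics" (3x3 intrinsics, pixels), "R" (3x3) and "t" (3): a world point X has camera coordinates R X + t; the wrist camera has in their place "tool_from_camera" (4x4, takes a point from camera to tool coordinates, whose origin is the TCP and whose axes are the flange's). Camera axes: x right, y down, z forward; pixel columns grow to the right and rows downward; lengths in m; the calibration is good to about 2 mm. A picture is of the moment at which its call begins: read the wrist's pose just before it.
- ctrl.hand_in(): hands the job in, once; it reports no verdict.
The state is a dict: "time_s": time; "q": joint angles; "dq": joint speeds; "joint_efforts": joint torques, N m; "eef_pos": TCP position; "eef_rot": TCP orientation; "wrist_force": force on the tool from outside, world axes, zero at the start; "torque": the same for the moment, N m; "opening": opening from 0.0 (shut) to 1.0 (fully open).
Only numpy, scipy, OpenCV 4.12 (cv2) and the standard library are available. Lean on these libraries where they do the work, as an engineer would, in place of code of your own. Each camera call takes 0.05 s, during which the arm holds its last target. There are 200 camera calls.

## Task

Lift the black plunger knob of the indexing stand, turn its table until the twin-prong hook is over the round catch pan and the plunger has dropped fully home in the hole of that station (feel for it: the hole is hidden under the table). Then hang the perforated basket by its bail on both prongs of the hook, upright and hanging free. Do not tip the basket over on the way, and leave the plain canister and the pink stemmed disc where they stand.

Things in the scene. Friction and masses are not known exactly. Their poses are not given: they have to be found in the camera images.
- index_base: fixed round grey base of the indexing stand, 196 mm diameter. Origin on the work surface on the turning axis, z up; +x is where the hook points at table angle 0 (knob on the -x side). On it turns an aluminium table, 190 mm diameter, top 60 mm high, with a post (24 mm diameter, 45 mm from the axis on the hook side, top 235 mm high) that carries the hook.
- turntable (a joint): table angle about the base's vertical axis, rad, counter-clockwise from above positive, range -1.5 to 1.5. Starts near 0, locked by the plunger; once that is lifted it turns and stays where left. The plunger's holes are under the table, out of sight: at 0, and at 1.13 and -1.13 (65 degrees), these two each off by an unknown amount of up to 0.1 rad. Smooth plate between.
- plunger (a joint): lift of the sprung plunger, m: 0 fully home in a hole, 0.012 when its pin rides on the plate between holes, 0.024 at most. A spring pushes it down with 5 N at 0 and 9 N at 0.02. It must be lifted more than 0.012 before the table turns. Pin 12 mm thick with round tip, hole 16 mm wide: it drops in only within about 0.025 rad of the hole's middle.
- knob (a point): middle of the black round plunger knob (40 mm diameter, 36 mm tall), on the turning table 70 mm from its axis, across from the hook. With the plunger home this point is 96 mm above the work surface, and the knob's underside 18 mm above the table top. The knob does not spin; it turns with the table.
- hook_seat (a point): where the bail's middle comes to rest on the twin-prong hook: 162.5 mm from the turning axis, 216 mm above the work surface. x points outward along the prongs, y across, z up. Prongs: 8 mm steel rods at y = +35 and -35 mm, with a dip whose flat floor is 15 mm long under this point; they rise outward to a tip 28 mm above and 34 mm beyond it, and inward to 13 mm above it.
- pan: round open steel catch pan, 128 mm diameter, 26 mm tall, fixed on the work surface about 168 mm from the turning axis at one of the two side stations (about 65 degrees left or right); a square grey bench scale stands at the other. Origin: centre of its underside.
- basket: round dark perforated steel basket of pink parts, 104 mm diameter, 80 mm tall, 0.4 kg, with a rigid bail: legs at y = +54 and -54 mm, straight bar (8 mm diameter) along y at 145 mm height. Origin: centre of underside, z up. Stands on the left or right; the plain canister (100 mm diameter, 128 mm tall, white lid, no bail) is on the other side.
- bail (a point): middle of the bail bar, 145 mm above the basket's underside; axes as the basket's (y along the bar). Here the bar has a black square grip sleeve 15 mm thick and 36 mm long along y.
- canister: the plain perforated canister with white lid, 100 mm diameter, 128 mm tall; bystander. Origin: centre of underside.
- part_a: pink disc with a stem, 64 mm diameter, 64 mm tall; bystander. Origin: centre of underside.

How it is judged:
By the outcome, as a careful person would: the job done as asked, in the order asked, and still so for the second after the job is handed in, with the robot touching nothing.
It also fails if it takes over 72 s, if anything falls off the work surface, if the arm or the gripper's body presses on something with over 40 N, if the wrist force passes 120 N, or if a joint passes its speed limit or range.

## Working session

There is one attempt and no reset: what is moved stays moved. The work goes in short steps, Python scripts to look and compute and a tool call to move; the robot and the scene stay as the last step left them, time stands still between calls to the robot, and variables do not carry over. Pictures are saved under pics/ and viewed, about 8 in all and at most 12, crops included, and the job is handed in when it is done.

Besides the shell and the picture viewer there is one more tool, called after "Emit:" by a JSON object that holds its "name" and its "arguments", one argument or row to a line. drive_tool: Moves the arm, as the interface text tells. Its arguments: {"type":"object","properties":{"commands":{"type":"array","items":{"type":"array","items":{"type":"array","items":{"type":"number"}}}}},"required":["commands"]}

```bash
mkdir -p pics; ls; cat > h.py <<'E'
import numpy as np, cv2
from bench import ctrl
from scipy.spatial.transform import Rotation as Ro
def grab(n):
    o=ctrl.get_obs(); c=ctrl.camera(n); np.savez(f'{n}.npz',**{k:v for k,v in c.items()},p=o['eef_pos'],r=o['eef_rot']); return load(n)
def load(n): return dict(np.load(f'{n}.npz'))
def cloud(c):
    K=c['intrinsics'];d=c['depth'];v,u=np.mgrid[:d.shape[0],:d.shape[1]]
    P=np.stack([(u-K[0,2])/K[0,0]*d,(v-K[1,2])/K[1,1]*d,d],-1)
    if 'R' in c: return (P-c['t'])@c['R']
    T=c['tool_from_camera'];P=P@T[:3,:3].T+T[:3,3]
    w,x,y,z=c['r'];return P@Ro.from_quat([x,y,z,w]).as_matrix().T+c['p']
def save(c,f,crop=None,s=1):
    im=c['pixels'][...,::-1]
    if crop: a,b,e,g=crop; im=im[b:g,a:e]
    cv2.imwrite('pics/'+f,cv2.resize(im,None,fx=s,fy=s,interpolation=cv2.INTER_CUBIC))
E
python3 - <<'E'
from h import *
a=grab('top');b=grab('scene')
im=np.vstack([a['pixels'],b['pixels']])[...,::-1]
save(a,'top.png',s=1.5); save(b,'scene.png',s=1.5)
print(ctrl.get_obs())
E
```

```text
pics
{'time_s': 0.1, 'q': array([ 8.98719835e-01,  1.81496528e-01,  1.60791807e+00, -5.59187991e-06,
        1.35381005e+00, -2.06294535e-01]), 'dq': array([ 0.00043226, -0.00170866, -0.00137721, -0.00072615,  0.00094499,
       -0.00115503]), 'joint_efforts': array([ 1.66715836e-04, -4.45879519e+01, -3.52236414e+01, -2.23697634e-04,
        4.22129538e-03, -2.19437652e-05]), 'eef_pos': array([0.25808086, 0.51357061, 0.40385241]), 'eef_rot': array([-3.44492804e-04,  2.30790751e-01,  9.73003064e-01, -7.39717648e-04]), 'wrist_force': array([-0.15396804, -0.19698795, -0.04285961]), 'torque': array([ 0.0119729 , -0.01210377,  0.03758019]), 'opening': 0.9988461280646226}
```

View pics/top.png

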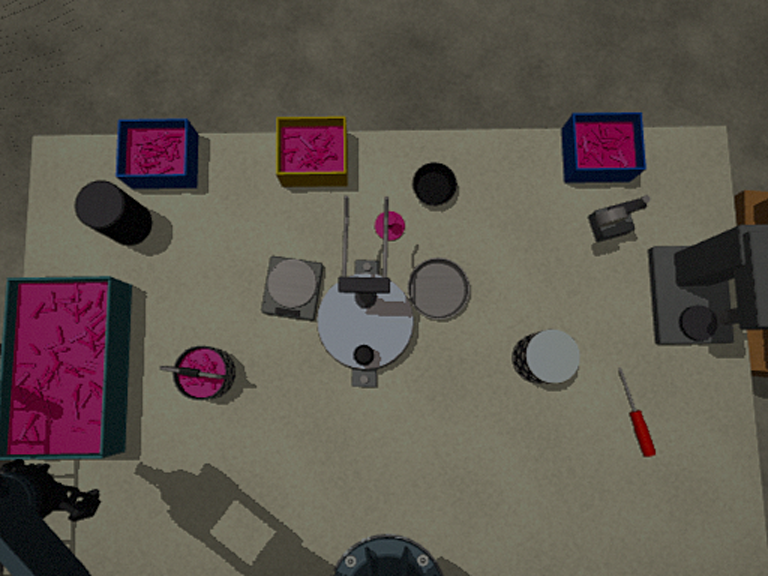

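View pics/scene.png

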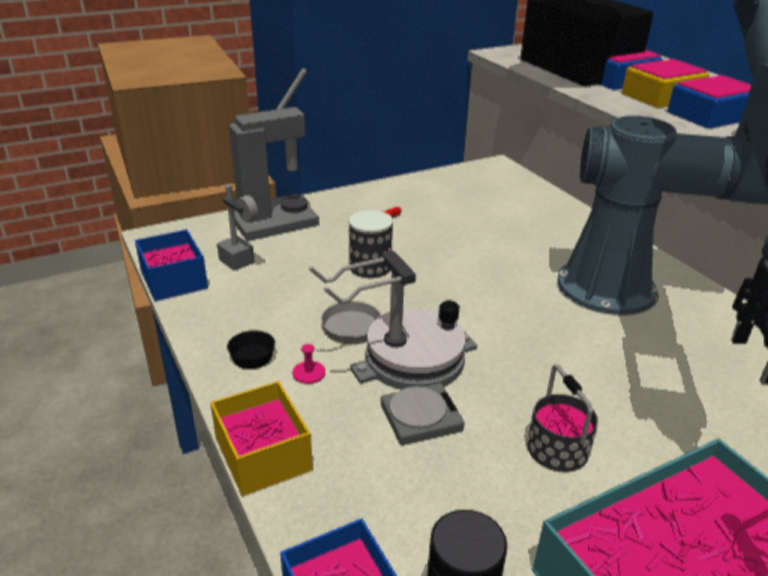

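The top view shows the table at about (366,322), knob (364,354), pan right at (440,290), scale left, basket left (205,372) with its bail bar nearly horizontal in the image, canister right (552,358). So the table must turn clockwise, to about -1.13.

```bash
python3 - <<'E'
from h import *
c=load('top');P=cloud(c)
def ck(mask,name):
    q=P[mask]; 
    if len(q)<5: print(name,len(q));return
    xy=q[:,:2].astype(np.float32);(m,r)=cv2.minEnclosingCircle(xy)
    print(name,len(q),'mean',q.mean(0).round(4),'circ',np.round(m,4),round(r,4))
z=P[...,2];v,u=np.mgrid[:384,:512]
box=lambda a,b,e,g:(u>=a/1.5)&(u<e/1.5)&(v>=b/1.5)&(v<g/1.5)
ck(box(310,260,425,380)&(abs(z-.06)<.005),'table')
ck(box(345,335,385,375)&(abs(z-.114)<.006),'knobtop')
ck(box(400,250,480,330)&(abs(z-.026)<.005),'panrim')
ck(box(510,320,590,390)&(abs(z-.128)<.006),'can')
ck(box(330,180,400,300)&(z>.2),'hook')
ck(box(365,200,410,245)&(z>.003)&(z<.1),'part')
m=box(150,335,250,405)
ck(m&(abs(z-.08)<.006),'basketrim');ck(m&(z>.13)&(z<.17),'bail')
q=P[m&(z>.13)&(z<.17)]; print(np.linalg.svd(q[:,:2]-q[:,:2].mean(0))[2][0], q.min(0),q.max(0))
for b in [(335,190,357,280),(378,190,395,280)]:
  q=P[box(*b)&(z>.19)];print('prong',len(q),q.mean(0),q.min(0),q.max(0),np.linalg.svd(q[:,:2]-q[:,:2].mean(0))[2][0])
save(c,'crop.png',(100,110,330,275),3.4)
E
```

```text
table 2440 mean [0.5219 0.0351 0.0598] circ [0.5308 0.0354] 0.0948
knobtop 139 mean [0.461  0.0381 0.1129] circ [0.4614 0.0383] 0.0192
panrim 162 mean [ 0.6001 -0.1168  0.0253] circ [ 0.5887 -0.1064] 0.0753
can 1017 mean [ 0.4525 -0.3114  0.1278] circ [ 0.4528 -0.3118] 0.0505
hook 713 mean [0.6116 0.0317 0.2485] circ [0.5718 0.0359] 0.1621
part 302 mean [ 0.7331 -0.0187  0.0141] circ [ 0.7406 -0.0174] 0.0622
basketrim 133 mean [0.432  0.3534 0.0791] circ [0.4337 0.3501] 0.0552
bail 163 mean [0.4326 0.3491 0.1487] circ [0.4329 0.3528] 0.0578
[-0.16019752 -0.98708498] [0.42123917 0.29578407 0.13047136] [0.44442693 0.40972213 0.15627362]
prong 193 [0.64950851 0.0642082  0.23857674] [0.41116349 0.01486682 0.20663428] [0.73153911 0.07737537 1.31906884] [-0.999261   -0.03843776]
prong 179 [ 0.6502323  -0.00404016  0.24505292] [ 0.41116349 -0.01024299  0.20605876] [0.72792642 0.01486682 1.31906884] [-0.99843458  0.05593207]
```

View pics/crop.png

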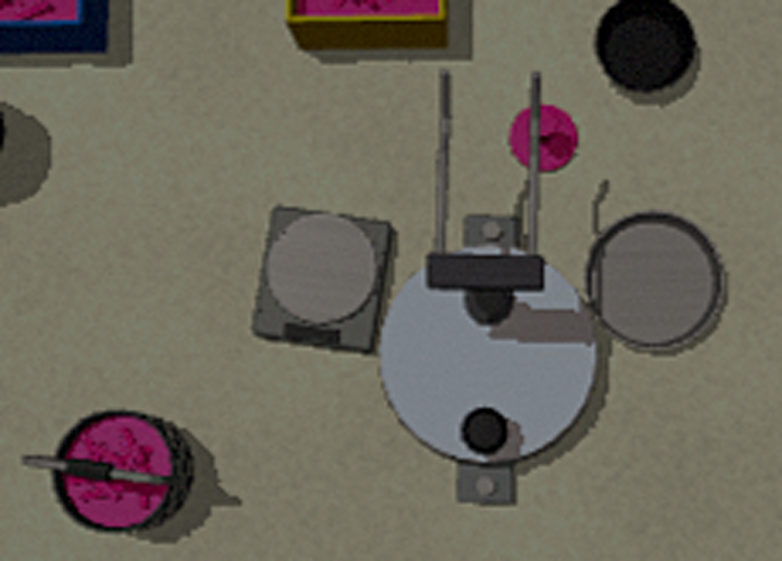

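Emit:
{"name": "drive_tool", "arguments": {
  "commands": [
    [[0, 0, 0, 0, 0, -1, 0], [0, 0, 0, 0, 0, -1, 0], [0, 0, 0, 0, 0, -1, 0], [-0.42, -0.87, 0, 0, 0, 0, 0], [-0.42, -0.87, 0, 0, 0, 0, 0], [-0.42, -0.87, 0, 0, 0, 0, 0], [-0.42, -0.87, 0, 0, 0, 0, 0], [-0.42, -0.87, 0, 0, 0, 0, 0], [-0.42, -0.87, 0, 0, 0, 0, 0], [-0.42, -0.87, 0, 0, 0, 0, 0]]
  ]
}}

```text
time_s: 1.1
eef_pos: [0.3909, 0.2009, 0.4046]
eef_rot: [0.0, 0.023, 1.0, -0.0]
wrist_force: [0.2, -0.3, -0.3]
opening: 1.002
```

```bash
cat >> h.py <<'E'
def rot(o): w,x,y,z=o['eef_rot'];return Ro.from_quat([x,y,z,w]).as_matrix()
def to(target,yaw=None):
    "shift in tool units to world target TCP (at the present orientation); yaw of jaw axis and turn units to reach yaw"
    o=ctrl.get_obs();R=rot(o);y=np.arctan2(R[1,1],R[0,1])
    print('shift',(R.T@(np.array(target)-o['eef_pos'])/.05).round(3),'pos',o['eef_pos'].round(4),'yaw',np.degrees(y).round(2),'tilt',R[:,2].round(4),'F',o['wrist_force'].round(1),'open',round(o['opening'],3),'t',round(o['time_s'],2))
    if yaw is not None: print('turn',(np.degrees(y)-yaw)/8)
E
python3 - <<'E'
from h import *
to([.4612,.0383,.30],88)
c=load('top');P=cloud(c);z=P[...,2];v,u=np.mgrid[:384,:512]
from scipy.optimize import least_squares as L
m=(u>262)&(u<320)&(v>165)&(v<222)&(abs(z-.026)<.005)
q=P[m];f=L(lambda p:np.hypot(*(q[:,:2]-p[:2]).T)-p[2],[.6,-.11,.06],loss='soft_l1',f_scale=.002);print('pan',f.x)
d=f.x[:2]-[.531,.0355];print(np.hypot(*d),np.arctan2(d[1],d[0]))
for a,b in ((220,240),(250,263)):
  m=(u>=a)&(u<b)&(v>128)&(v<187)&(z>.19)&(z<.26);q=P[m];print(np.polyfit(q[:,0],q[:,1],1),q[:,:2].mean(0))
E
```

```text
shift [-1.556 -3.183  2.091] pos [0.3909 0.2009 0.4046] yaw 87.33 tilt [ 1.e-04 -0.e+00 -1.e+00] F [ 0.2 -0.3 -0.3] open 1.002 t 1.1
turn -0.08343556764203441
pan [ 0.59734612 -0.11408432  0.06146647]
0.16363764061779407 -1.1533303596746138
[0.00487611 0.06109619] [0.65065104 0.06426884]
[-0.05382932  0.03113292] [ 0.6527784  -0.00400569]
```

Emit:
{"name": "drive_tool", "arguments": {
  "commands": [
    [[-0.4, -0.8, 0, 0, 0, 0, 0], [-0.4, -0.8, 0, 0, 0, 0, 0], [-0.4, -0.8, 0, 0, 0, 0, 0], [-0.36, -0.78, 0, 0, 0, -0.08, 0], [0, 0, 0.7, 0, 0, 0, 0], [0, 0, 0.7, 0, 0, 0, 0], [0, 0, 0.7, 0, 0, 0, 0]]
  ]
}}

```text
time_s: 1.8
eef_pos: [0.4611, 0.0396, 0.2984]
eef_rot: [0.0, 0.019, 1.0, -0.0]
wrist_force: [-0.8, 0.7, -0.6]
opening: 1.004
```

```bash
python3 - <<'E'
from h import *
to([.4612,.0383,.248],88)
c=grab('wrist');P=cloud(c);save(c,'w1.png')
m=abs(P[...,2]-.114)<.007
m&=np.hypot(P[...,0]-.461,P[...,1]-.038)<.04
q=P[m];print(len(q),q.mean(0),cv2.minEnclosingCircle(q[:,:2].astype(np.float32)))
E
```

```text
shift [-0.002 -0.026  1.009] pos [0.4611 0.0396 0.2984] yaw 87.87 tilt [ 3.e-04 -0.e+00 -1.e+00] F [-0.8  0.7 -0.6] open 1.004 t 1.8
turn -0.01597592120748459
2977 [0.46034706 0.03762092 0.11243053] ((0.4627734124660492, 0.03753501921892166), 0.019712837412953377)
```

View pics/w1.png

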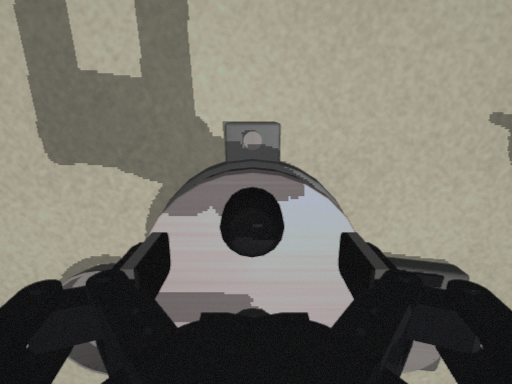

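The wrist view shows the knob at (252,222), midway between the open pads. Go down and grip.

Emit:
{"name": "drive_tool", "arguments": {
  "commands": [
    [[0, -0.04, 0.5, 0, 0, 0, 0], [0, 0, 0.5, 0, 0, 0, 0], [0, 0, 0, 0, 0, 0, 255], [0, 0, 0, 0, 0, 0, 255], [0, 0, 0, 0, 0, 0, 255], [0, 0, 0, 0, 0, 0, 255], [0, 0, 0, 0, 0, 0, 255], [0, 0, 0, 0, 0, 0, 255]]
  ]
}}

```text
time_s: 2.65
eef_pos: [0.462, 0.0382, 0.2517]
eef_rot: [0.001, 0.018, 1.0, -0.0]
wrist_force: [-1.6, 0.3, 5.2]
opening: 0.448
```

Emit:
{"name": "drive_tool", "arguments": {
  "commands": [
    [[0, 0, -0.1, 0, 0, 0, 255], [0, 0, -0.15, 0, 0, 0, 255], [0, 0, -0.15, 0, 0, 0, 255], [0, 0, 0, 0, 0, 0, 255], [0, 0, 0, 0, 0, 0, 255]]
  ]
}}

```text
time_s: 3.15
eef_pos: [0.4618, 0.0382, 0.2702]
eef_rot: [0.002, 0.018, 1.0, -0.0]
wrist_force: [6.4, 0.0, -9.7]
opening: 0.444
```

```bash
python3 - <<'E'
from h import *
to([.462,.038,.268],88)
ctr=np.array([.531,.0355]);r=.070
# chord moves for turning with the knob: per 8 deg step, in tool frame
k0=np.array([.4622,.0378]);a0=np.arctan2(*(k0-ctr)[::-1]);r=np.hypot(*(k0-ctr));print(a0,r)
o=ctrl.get_obs();R=rot(o)
y0=np.arctan2(R[1,1],R[0,1])
p=k0
for i in range(1,9):
    a=a0-i*np.radians(8);n=ctr+r*np.array([np.cos(a),np.sin(a)])
    y=y0-(i-1)*np.radians(8);d=n-p;X=np.array([-np.sin(y),np.cos(y)]);Y=np.array([np.cos(y),np.sin(y)])
    print(i,(X@d/.05).round(3),(Y@d/.05).round(3),n.round(4));p=n
E
```

```text
shift [-0.005 -0.003  0.043] pos [0.4618 0.0382 0.2702] yaw 87.95 tilt [ 3.1e-03 -3.0e-04 -1.0e+00] F [ 6.4  0.  -9.7] open 0.444 t 3.15
turn -0.006390175322785296
3.1081748663456383 0.06883843403215971
1 -0.013 0.192 [0.4632 0.0474]
2 -0.013 0.192 [0.4655 0.0567]
3 -0.013 0.192 [0.4691 0.0656]
4 -0.013 0.192 [0.4739 0.0739]
5 -0.013 0.192 [0.4798 0.0815]
6 -0.013 0.192 [0.4867 0.0882]
7 -0.013 0.192 [0.4944 0.0938]
8 -0.013 0.192 [0.5029 0.0983]
```

Emit:
{"name": "drive_tool", "arguments": {
  "commands": [
    [[-0.005, 0.084, 0, 0, 0, 0.44, 255], [-0.01, 0.168, 0, 0, 0, 0.875, 255], [-0.01, 0.168, 0, 0, 0, 0.875, 255], [-0.01, 0.168, 0, 0, 0, 0.875, 255], [-0.01, 0.168, 0, 0, 0, 0.875, 255], [-0.01, 0.168, 0, 0, 0, 0.875, 255], [-0.01, 0.168, 0, 0, 0, 0.875, 255], [-0.01, 0.168, 0, 0, 0, 0.875, 255], [-0.005, 0.084, 0, 0, 0, 0.44, 255], [0, 0, 0, 0, 0, 0, 255]]
  ]
}}

```text
time_s: 4.15
eef_pos: [0.4946, 0.0947, 0.2698]
eef_rot: [0.001, 0.486, 0.874, 0.001]
wrist_force: [8.3, 1.8, -9.5]
opening: 0.449
```

```bash
cat >> h.py <<'E'
def tab():
    c=grab('top');P=cloud(c);z=P[...,2];v,u=np.mgrid[:384,:512]
    to([.5,.1,.268]);return c,P
E
python3 - <<'E'
from h import *
c,P=tab()
save(c,'t2.png',(150,110,360,275),3.4)
E
```

```text
shift [0.033 0.15  0.035] pos [0.4945 0.0946 0.2697] yaw 31.97 tilt [ 2.7e-03  4.0e-04 -1.0e+00] F [ 7.5  3.3 -9.6] open 0.445 t 4.2
```

View pics/t2.png

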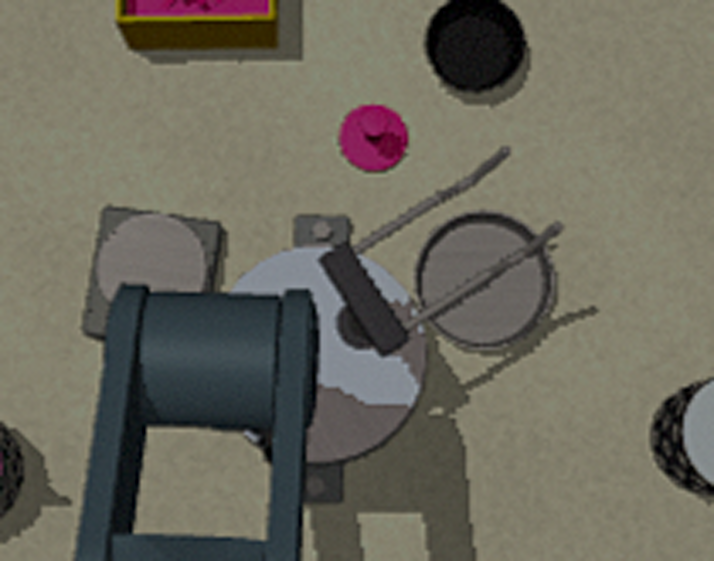

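The hook now points toward the pan, roughly 56° round. Set the pin on the plate, loosen the grip to a cage, and creep.

Emit:
{"name": "drive_tool", "arguments": {
  "commands": [
    [[0, 0, 0.06, 0, 0, 0, 255], [0, 0, 0.06, 0, 0, 0, 255], [0, 0, 0, 0, 0, 0, 125], [0, 0, 0, 0, 0, 0, 125], [0, 0, 0.06, 0, 0, 0, 125], [0, 0, 0.06, 0, 0, 0, 125], [0, 0, 0, 0, 0, 0, 125]]
  ]
}}

```text
time_s: 4.9
eef_pos: [0.4934, 0.0941, 0.2573]
eef_rot: [-0.0, 0.486, 0.874, -0.0]
wrist_force: [-0.5, -0.1, 0.7]
opening: 0.506
```

```bash
cat >> h.py <<'E'
def knob():
    c=grab('wrist');P=cloud(c);to(c['p']);p=c['p'][:2]
    m=(P[...,2]<.13)&(P[...,2]>.085)&(np.hypot(P[...,0]-p[0],P[...,1]-p[1])<.017)
    q=P[m];h=np.histogram(q[:,2],np.arange(.085,.1301,.003));print('knob top z',np.median(q[:,2]),h[0],len(q));return c,P
E
python3 - <<'E'
from h import *
knob()
E
```

```text
shift [ 0.001 -0.002  0.003] pos [0.4935 0.0941 0.2574] yaw 31.9 tilt [-8.e-04  0.e+00 -1.e+00] F [ 0.1 -0.1 -0.9] open 0.508 t 4.95
knob top z 0.12431869442193044 [   0    0    0    0    0    0    0    0    0    0    0  156 1493 3139
    0] 4788
```

Emit:
{"name": "drive_tool", "arguments": {
  "commands": [
    [[0, 0.024, 0, 0, 0, 0.125, 125], [0, 0.024, 0, 0, 0, 0.125, 125], [0, 0.024, 0, 0, 0, 0.125, 125], [0, 0.024, 0, 0, 0, 0.125, 125], [0, 0.024, 0, 0, 0, 0.125, 125], [0, 0.024, 0, 0, 0, 0.125, 125]]
  ]
}}

```text
time_s: 5.55
eef_pos: [0.4997, 0.0974, 0.2575]
eef_rot: [-0.0, 0.531, 0.847, -0.001]
wrist_force: [-0.7, -1.0, -0.3]
opening: 0.51
```

```bash
python3 -c "
from h import *
knob()"
```

```text
shift [-0.002 -0.008  0.001] pos [0.5    0.0977 0.2575] yaw 25.77 tilt [-6.e-04 -1.e-04 -1.e+00] F [-0.4 -0.6 -1.3] open 0.511 t 5.6
knob top z 0.12414457137969451 [   0    0    0    0    0    0    0    0    0    0    4  249 1725 2733
    0] 4711
```

Emit:
{"name": "drive_tool", "arguments": {
  "commands": [
    [[0, 0.024, 0, 0, 0, 0.125, 125], [0, 0.024, 0, 0, 0, 0.125, 125], [0, 0.024, 0, 0, 0, 0.125, 125], [0, 0, 0, 0, 0, 0, 125]]
  ]
}}

```text
time_s: 6.0
eef_pos: [0.5038, 0.0994, 0.258]
eef_rot: [0.001, 0.553, 0.833, 0.001]
wrist_force: [2.1, 0.4, -0.0]
opening: 0.511
```

```bash
python3 -c "
from h import *
knob()"
```

```text
shift [0.    0.001 0.   ] pos [0.5038 0.0994 0.258 ] yaw 22.91 tilt [ 1.6e-03  3.0e-04 -1.0e+00] F [1.7 0.1 0.7] open 0.512 t 6.05
knob top z 0.1133391124392828 [   0    0    0    0    0    0    0   77  515 3358   16    0    0    0
    0] 3966
```

The knob dropped 11 mm, to its start height. Nudge it to check that it is locked.

Emit:
{"name": "drive_tool", "arguments": {
  "commands": [
    [[0, 0.04, 0, 0, 0, 0, 125], [0, 0, 0, 0, 0, 0, 125]]
  ]
}}

```text
time_s: 6.25
eef_pos: [0.5054, 0.1001, 0.2579]
eef_rot: [0.0, 0.553, 0.834, 0.0]
wrist_force: [-0.1, -0.5, -0.4]
opening: 0.51
```

Emit:
{"name": "drive_tool", "arguments": {
  "commands": [
    [[0, -0.09, 0, 0, 0, 0, 125], [0, -0.09, 0, 0, 0, 0, 125], [0, 0, 0, 0, 0, 0, 125]]
  ]
}}

```text
time_s: 6.55
eef_pos: [0.4995, 0.0976, 0.2587]
eef_rot: [0.004, 0.553, 0.833, 0.005]
wrist_force: [21.7, 12.7, -16.3]
opening: 0.507
```

```bash
python3 -c "
from h import *
knob()"
```

```text
shift [ 0.    -0.002  0.   ] pos [0.4996 0.0977 0.2587] yaw 22.85 tilt [ 0.0125  0.0041 -0.9999] F [ 21.8  11.9 -15.5] open 0.512 t 6.6
knob top z 0.11346160550400593 [  24   25   24   34   25   32   36  165  439 3049   39    0    0    0
    0] 3892
```

Emit:
{"name": "drive_tool", "arguments": {
  "commands": [
    [[0, 0.09, 0, 0, 0, 0, 125], [0, 0, 0, 0, 0, 0, 0], [0, 0, 0, 0, 0, 0, 0], [0, 0, -0.3, 0, 0, 0, 0], [0, 0, -0.6, 0, 0, 0, 0], [0, 0, -0.7, 0, 0, 0, 0], [0, 0, -0.5, 0, 0, 1, 0], [0, 0, 0, 0, 0, 1, 0], [0, 0, 0, 0, 0, 1, 0], [0, 0, 0, 0, 0, 1, 0]]
  ]
}}

```text
time_s: 7.6
eef_pos: [0.5004, 0.098, 0.3628]
eef_rot: [-0.0, 0.763, 0.647, -0.0]
wrist_force: [-0.8, 0.7, -0.1]
opening: 0.997
```

```bash
python3 -c "
from h import *
to([.433,.351,.35],-9)"
```

```text
shift [ 4.771 -2.158  0.255] pos [0.5004 0.098  0.3628] yaw -9.43 tilt [-4.e-04 -2.e-04 -1.e+00] F [-0.8  0.7 -0.1] open 0.997 t 7.6
turn -0.053304965204124644
```

Emit:
{"name": "drive_tool", "arguments": {
  "commands": [
    [[0.8, -0.36, 0.04, 0, 0, 0, 0], [0.8, -0.36, 0.04, 0, 0, 0, 0], [0.8, -0.36, 0.04, 0, 0, 0, 0], [0.8, -0.36, 0.04, 0, 0, 0, 0], [0.8, -0.36, 0.04, 0, 0, 0, 0], [0.77, -0.36, 0.04, 0, 0, 0, 0], [0, 0, 0, 0, 0, 0, 0]]
  ]
}}

```text
time_s: 8.3
eef_pos: [0.4296, 0.3542, 0.3502]
eef_rot: [-0.001, 0.759, 0.651, -0.0]
wrist_force: [-1.3, 0.1, -0.8]
opening: 1.0
```

```bash
python3 - <<'E'
from h import *
c=grab('wrist');P=cloud(c);save(c,'w2.png')
m=(P[...,2]>.13)&(P[...,2]<.165)&(np.hypot(P[...,0]-.433,P[...,1]-.351)<.075)
q=P[m];d=np.linalg.svd(q[:,:2]-q[:,:2].mean(0),full_matrices=False)[2][0];print(len(q),q.mean(0),q.min(0),q.max(0),d,np.degrees(np.arctan2(d[1],d[0])))
s=(q[:,:2]-q[:,:2].mean(0))@d;print(s.min(),s.max(), 'mid',q[:,:2].mean(0)+d*(s.min()+s.max())/2)
to([.433,.351,.302])
# table & knob & hook from top
t=grab('top');T=cloud(t);z=T[...,2];X=T[...,:2]
m=(abs(z-.113)<.006)&(np.hypot(X[...,0]-.504,X[...,1]-.0985)<.03);k=T[m]
kc=cv2.minEnclosingCircle(k[:,:2].astype(np.float32));print('knob',kc,k[:,2].mean());ctr=np.array([.531,.0355])
dd=ctr-kc[0];print('hookdir from knob',np.degrees(np.arctan2(dd[1],dd[0])),np.hypot(*dd))
m=(z>.195)&(z<.255)&(np.hypot(X[...,0]-.6,X[...,1]+.12)<.1);h=T[m]
a=np.radians(-67);e=np.array([np.cos(a),np.sin(a)]);n=np.array([-e[1],e[0]]);r=(h[:,:2]-ctr)@e;w=(h[:,:2]-ctr)@n
for lo,hi in((-.06,-.015),(.015,.06)):
  g=(w>lo)&(w<hi)&(r>.09);f=np.polyfit(r[g],w[g],1);print('prong',f,w[g].mean(),r[g].max(),g.sum())
  for b in np.arange(.09,.2,.01):
    j=g&(r>=b)&(r<b+.01); print(round(b,3),h[j,2].mean().round(4),w[j].mean().round(4))
E
```

```text
2578 [0.43549451 0.3597067  0.1491356 ] [0.42223446 0.2977242  0.13176578] [0.44697478 0.41043081 0.15370113] [-0.16034987 -0.98706024] -99.22720472097826
-0.05132072727806307 0.06254550375674421 mid [0.43459456 0.35416693]
shift [-0.02   0.057  0.962] pos [0.4304 0.3524 0.3501] yaw -8.85 tilt [-1.3e-03 -7.0e-04 -1.0e+00] F [ 0.3  0.3 -0.1] open 0.998 t 8.35
knob ((0.5025743842124939, 0.0992804691195488), 0.01994062028825283) 0.11246583952799312
hookdir from knob -65.97847080638795 0.06982810232283729
prong [ 0.01172522 -0.03541721] -0.03368721352659242 0.1991554758329579 132
0.09 0.2274 -0.0342
0.1 0.2282 -0.0344
0.11 0.2287 -0.0343
0.12 0.2285 -0.0334
0.13 0.2259 -0.034
0.14 0.2204 -0.0339
0.15 0.2125 -0.0334
0.16 0.2114 -0.0337
0.17 0.2173 -0.0331
0.18 0.2308 -0.0334
0.19 0.242 -0.0331
0.2 nan nan
prong [0.00917489 0.03479736] 0.03613672683471773 0.19681263932075962 130
0.09 0.227 0.0361
0.1 0.2283 0.0353
0.11 0.2271 0.0362
0.12 0.2281 0.036
0.13 0.2278 0.0357
0.14 0.2215 0.0358
0.15 0.2122 0.0363
0.16 0.2113 0.0363
0.17 0.2191 0.0366
0.18 0.2316 0.0364
0.19 0.241 0.0367
0.2 nan nan<stdin>:17: RuntimeWarning: Mean of empty slice.
  ret = ret.dtype.type(ret / rcount)
```

View pics/w2.png

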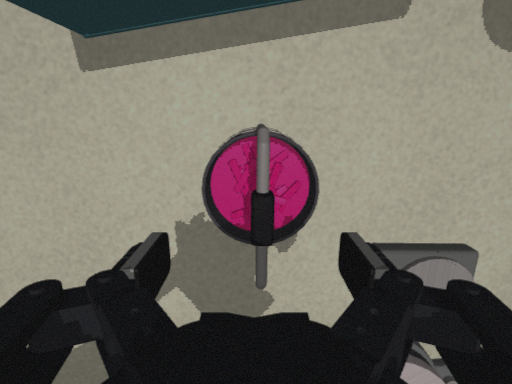

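The sleeve is at (262,218), parallel to the pads and about 4 mm off their middle (column 255). Hook direction measures -66.4°, seat (0.596, -0.1135); the knob is down at 112.5 mm. Now grasp the bail.

Emit:
{"name": "drive_tool", "arguments": {
  "commands": [
    [[0.03, 0.08, 0, 0, 0, 0, 0], [0, 0, 0.35, 0, 0, 0, 0], [0, 0, 0.35, 0, 0, 0, 0], [0, 0, 0.27, 0, 0, 0, 0], [0, 0, 0, 0, 0, 0, 200], [0, 0, 0, 0, 0, 0, 255], [0, 0, 0, 0, 0, 0, 255], [0, 0, 0, 0, 0, 0, 255], [0, 0, 0, 0, 0, 0, 255], [0, 0, 0, 0, 0, 0, 255]]
  ]
}}

```text
time_s: 9.4
eef_pos: [0.436, 0.3519, 0.303]
eef_rot: [-0.0, 0.761, 0.649, 0.0]
wrist_force: [-3.5, -0.6, 5.6]
opening: 0.164
```

Emit:
{"name": "drive_tool", "arguments": {
  "commands": [
    [[0, 0, -0.1, 0, 0, 0, 255], [0, 0, -0.2, 0, 0, 0, 255], [0, 0, -0.2, 0, 0, 0, 255], [0, 0, 0, 0, 0, 0, 255]]
  ]
}}

```text
time_s: 9.8
eef_pos: [0.4369, 0.352, 0.3293]
eef_rot: [0.0, 0.761, 0.649, 0.002]
wrist_force: [-0.2, 0.2, -3.1]
opening: 0.162
```

```bash
python3 - <<'E'
from h import *
c=grab('wrist');save(c,'w3.png')
to([.37,.0,.465],-66.4)
E
```

```text
shift [-7.155 -0.198 -2.742] pos [0.4366 0.3518 0.3284] yaw -9.09 tilt [ 0.0022  0.001  -1.    ] F [-0.6 -0.8 -4.1] open 0.163 t 9.85
turn 7.163904717100136
```

View pics/w3.png

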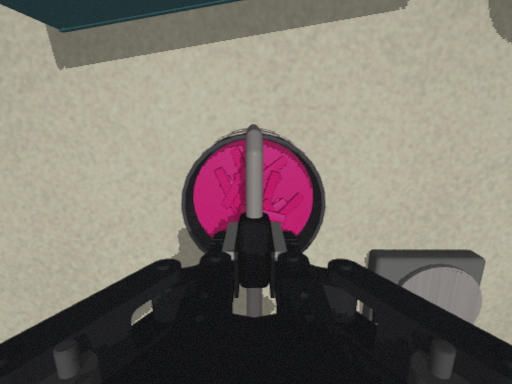

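Emit:
{"name": "drive_tool", "arguments": {
  "commands": [
    [[0, 0, -0.2, 0, 0, 0.3, 255], [0, 0, -0.4, 0, 0, 0.6, 255], [0, 0, -0.4, 0, 0, 0.8, 255], [0, 0, -0.4, 0, 0, 0.9, 255], [0, 0, -0.4, 0, 0, 0.9, 255], [0, 0, -0.4, 0, 0, 0.9, 255], [0, 0, -0.35, 0, 0, 0.9, 255], [0, 0, -0.2, 0, 0, 0.9, 255], [0, 0, 0, 0, 0, 0.6, 255], [0, 0, 0, 0, 0, 0.36, 255]]
  ]
}}

```text
time_s: 10.85
eef_pos: [0.4361, 0.3516, 0.4648]
eef_rot: [-0.0, 0.979, 0.203, 0.0]
wrist_force: [0.7, 1.1, -3.4]
opening: 0.163
```

```bash
python3 - <<'E'
from h import *
to([.37,.0,.465],-66.4)
o=ctrl.get_obs();R=rot(o);w=[o['eef_pos'],[.37,.0,.465],[.44,-.24,.465],[.65,-.237,.465]]
for a,b in zip(w,w[1:]): print((R.T@(np.array(b)-a)/.05).round(2))
E
```

```text
shift [-4.012e+00  5.924e+00 -5.000e-03] pos [0.4361 0.3516 0.4648] yaw -66.55 tilt [ 3.e-04  1.e-04 -1.e+00] F [ 0.7  1.1 -3.4] open 0.163 t 10.85
turn -0.01818336280931554
[-4.01  5.92 -0.  ]
[-0.63  4.96  0.  ]
[3.88 1.62 0.  ]
```

Emit:
{"name": "drive_tool", "arguments": {
  "commands": [
    [[-0.14, 0.21, 0, 0, 0, 0, 255], [-0.22, 0.33, 0, 0, 0, 0, 255], [-0.28, 0.42, 0, 0, 0, 0, 255], [-0.28, 0.42, 0, 0, 0, 0, 255], [-0.28, 0.42, 0, 0, 0, 0, 255], [-0.28, 0.42, 0, 0, 0, 0, 255], [-0.28, 0.42, 0, 0, 0, 0, 255], [-0.28, 0.42, 0, 0, 0, 0, 255], [-0.28, 0.42, 0, 0, 0, 0, 255], [-0.28, 0.42, 0, 0, 0, 0, 255]]
  ]
}}

```text
time_s: 11.85
eef_pos: [0.3943, 0.1195, 0.4643]
eef_rot: [0.0, 0.979, 0.206, -0.0]
wrist_force: [-0.4, 0.2, -3.7]
opening: 0.162
```

Emit:
{"name": "drive_tool", "arguments": {
  "commands": [
    [[-0.28, 0.42, 0, 0, 0, 0, 255], [-0.28, 0.42, 0, 0, 0, 0, 255], [-0.28, 0.4, 0, 0, 0, 0, 255], [-0.28, 0.4, 0, 0, 0, 0, 255], [-0.28, 0.4, 0, 0, 0, 0, 255], [-0.06, 0.5, 0, 0, 0, 0, 255], [-0.06, 0.5, 0, 0, 0, 0, 255], [-0.06, 0.5, 0, 0, 0, 0, 255], [-0.06, 0.5, 0, 0, 0, 0, 255], [-0.06, 0.5, 0, 0, 0, 0, 255]]
  ]
}}

```text
time_s: 12.85
eef_pos: [0.4077, -0.1224, 0.4644]
eef_rot: [0.0, 0.979, 0.205, -0.0]
wrist_force: [0.4, 0.7, -4.0]
opening: 0.161
```

Emit:
{"name": "drive_tool", "arguments": {
  "commands": [
    [[-0.06, 0.5, 0, 0, 0, 0, 255], [-0.06, 0.5, 0, 0, 0, 0, 255], [-0.06, 0.5, 0, 0, 0, 0, 255], [-0.06, 0.5, 0, 0, 0, 0, 255], [-0.06, 0.45, 0, 0, 0, 0, 255], [0.1, 0.1, 0, 0, 0, 0, 255], [0.3, 0.12, 0, 0, 0, 0, 255], [0.45, 0.18, 0, 0, 0, 0, 255], [0.45, 0.18, 0, 0, 0, 0, 255], [0.45, 0.18, 0, 0, 0, 0, 255]]
  ]
}}

```text
time_s: 13.85
eef_pos: [0.5394, -0.2388, 0.4644]
eef_rot: [-0.0, 0.979, 0.205, -0.0]
wrist_force: [0.3, 0.3, -2.7]
opening: 0.16
```

Emit:
{"name": "drive_tool", "arguments": {
  "commands": [
    [[0.45, 0.18, 0, 0, 0, 0, 255], [0.45, 0.18, 0, 0, 0, 0, 255], [0.45, 0.18, 0, 0, 0, 0, 255], [0.4, 0.16, 0, 0, 0, 0, 255], [0.25, 0.1, 0, 0, 0, 0, 255], [0.1, 0.05, 0, 0, 0, 0, 255], [0, 0, 0, 0, 0, 0, 255]]
  ]
}}

```text
time_s: 14.55
eef_pos: [0.6523, -0.2358, 0.464]
eef_rot: [-0.0, 0.979, 0.205, -0.001]
wrist_force: [-1.6, -0.1, -4.2]
opening: 0.163
```

```bash
python3 - <<'E'
from h import *
to([.65,-.237,.465],-66.4)
to([.596,-.1135,.415],-66.4)
c=grab('wrist');save(c,'w4.png');P=cloud(c)
z=P[...,2];o=c['p']; bz=o[2]-.155
m=(abs(z-bz)<.02)&(np.hypot(P[...,0]-o[0],P[...,1]-o[1])<.07)
q=P[m];a=np.radians(23.6);e=np.array([np.cos(a),np.sin(a)]);n=np.array([-e[1],e[0]])
s=(q[:,:2]-o[:2])@e;w=(q[:,:2]-o[:2])@n
for b in np.arange(-.07,.07,.01):
  j=(s>=b)&(s<b+.01);print(round(b,3),j.sum(),w[j].mean().round(4) if j.any() else '',np.percentile(q[j,2],90).round(4) if j.any() else '')
E
```

```text
shift [-0.052  0.004 -0.021] pos [ 0.6523 -0.2358  0.464 ] yaw -66.3 tilt [-1.3e-03  6.0e-04 -1.0e+00] F [-1.6 -0.1 -4.2] open 0.163 t 14.55
turn 0.01211980354637987
shift [-0.048 -2.691  0.982] pos [ 0.6523 -0.2358  0.464 ] yaw -66.3 tilt [-1.3e-03  6.0e-04 -1.0e+00] F [-1.6 -0.1 -4.2] open 0.163 t 14.55
turn 0.01211980354637987
-0.07 0  
-0.06 0  
-0.05 0  
-0.04 124 0.0 0.3102
-0.03 271 -0.0002 0.3105
-0.02 329 -0.0001 0.3142
-0.01 789 -0.0002 0.3273
0.0 1371 -0.0001 0.3273
0.01 1647 -0.0001 0.3244
0.02 339 -0.0001 0.3103
0.03 384 -0.0001 0.3105
0.04 404 -0.0001 0.3104
0.05 382 0.0 0.3083
0.06 0  
0.07 0
```

View pics/w4.png

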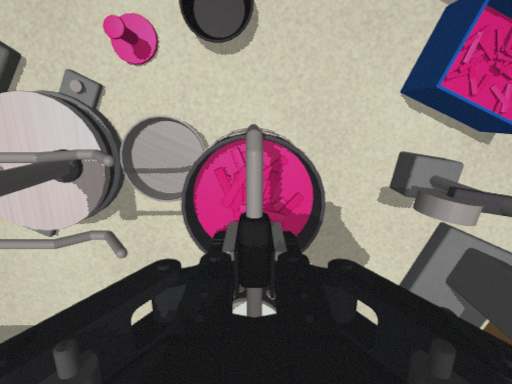

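Bar is held centred, level, its middle at z 0.3065; prong tips at (105,160) and (122,252) are well to the side. Lower outside the tips, then move radially in.

Emit:
{"name": "drive_tool", "arguments": {
  "commands": [
    [[-0.05, 0, 0.2, 0, 0, 0, 255], [0, 0, 0.3, 0, 0, 0, 255], [0, 0, 0.3, 0, 0, 0, 255], [0, 0, 0.17, 0, 0, 0, 255], [0, 0, 0, 0, 0, 0, 255], [0, -0.15, 0, 0, 0, 0, 255], [0, -0.25, 0, 0, 0, 0, 255], [0, -0.3, 0, 0, 0, 0, 255]]
  ]
}}

```text
time_s: 15.4
eef_pos: [0.6357, -0.204, 0.4171]
eef_rot: [0.0, 0.979, 0.205, 0.001]
wrist_force: [-0.0, 0.0, -3.8]
opening: 0.158
```

Emit:
{"name": "drive_tool", "arguments": {
  "commands": [
    [[0, -0.3, 0, 0, 0, 0, 255], [0, -0.3, 0, 0, 0, 0, 255], [0, -0.3, 0, 0, 0, 0, 255], [0, -0.3, 0, 0, 0, 0, 255], [0, -0.3, 0, 0, 0, 0, 255], [0, -0.25, 0, 0, 0, 0, 255], [0, -0.15, 0, 0, 0, 0, 255], [0, -0.09, 0, 0, 0, 0, 255], [0, 0, 0, 0, 0, 0, 255]]
  ]
}}

```text
time_s: 16.3
eef_pos: [0.5961, -0.1134, 0.4163]
eef_rot: [0.0, 0.979, 0.205, 0.0]
wrist_force: [0.4, -0.6, -3.6]
opening: 0.161
```

```bash
python3 - <<'E'
from h import *
to([.596,-.1135,.3735],-66.4)
c=grab('wrist');save(c,'w5.png')
P=cloud(c);ctr=np.array([.531,.0355]);a=np.radians(-66.4);e=np.array([np.cos(a),np.sin(a)]);n=np.array([-e[1],e[0]])
r=(P[...,:2]-ctr)@e;w=(P[...,:2]-ctr)@n;z=P[...,2]
for lo,hi in((-.05,-.022),(.022,.05)):
  for b in np.arange(.09,.21,.01):
    j=(w>lo)&(w<hi)&(r>=b)&(r<b+.01)&(z>.2)&(z<.275)
    if j.sum()>5: print(round(b,2),j.sum(),w[j].mean().round(4),z[j].mean().round(4),z[j].max().round(4))
E
```

```text
shift [-0.002  0.002  0.856] pos [ 0.5961 -0.1134  0.4163] yaw -66.34 tilt [ 2.e-04 -1.e-04 -1.e+00] F [ 0.4 -0.6 -3.6] open 0.161 t 16.3
turn 0.006997873392787568
0.15 48 -0.0292 0.26 0.2618
0.16 287 -0.0281 0.2616 0.2638
0.09 248 0.0373 0.2277 0.2302
0.1 248 0.0374 0.2277 0.2302
0.11 246 0.0373 0.2277 0.2297
0.12 248 0.0374 0.2278 0.2303
0.13 253 0.0375 0.2273 0.2298
0.14 249 0.0377 0.2211 0.2273
0.15 329 0.0373 0.2382 0.2626
0.16 935 0.0365 0.2597 0.2641
0.17 237 0.0378 0.218 0.2255
0.18 297 0.0379 0.2302 0.2379
0.19 308 0.0378 0.2405 0.2446
0.2 6 0.0377 0.2405 0.2419
```

View pics/w5.png

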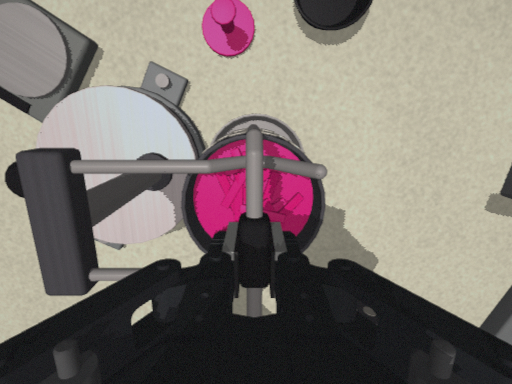

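The bar crosses the dip of both prongs (visible crossing at (255,160)). Lower onto the seat.

Emit:
{"name": "drive_tool", "arguments": {
  "commands": [
    [[0, 0, 0.2, 0, 0, 0, 255], [0, 0, 0.25, 0, 0, 0, 255], [0, 0, 0.2, 0, 0, 0, 255], [0, 0, 0.1, 0, 0, 0, 255], [0, 0, 0.06, 0, 0, 0, 255], [0, 0, 0.03, 0, 0, 0, 255], [0, 0, 0, 0, 0, 0, 255]]
  ]
}}

```text
time_s: 17.05
eef_pos: [0.5962, -0.1138, 0.3743]
eef_rot: [0.0, 0.979, 0.205, 0.0]
wrist_force: [0.3, 0.1, -3.0]
opening: 0.16
```

Emit:
{"name": "drive_tool", "arguments": {
  "commands": [
    [[0, 0, 0.03, 0, 0, 0, 255], [0, 0, 0.02, 0, 0, 0, 255], [0, 0, 0, 0, 0, 0, 255]]
  ]
}}

```text
time_s: 17.35
eef_pos: [0.5964, -0.1138, 0.373]
eef_rot: [0.001, 0.979, 0.205, 0.001]
wrist_force: [-0.5, 1.0, 3.5]
opening: 0.161
```

Contact: the force went from -3 N to +3.5 N. Release and rise.

Emit:
{"name": "drive_tool", "arguments": {
  "commands": [
    [[0, 0, 0, 0, 0, 0, 190], [0, 0, 0, 0, 0, 0, 150], [0, 0, 0, 0, 0, 0, 100], [0, 0, 0, 0, 0, 0, 60], [0, 0, 0, 0, 0, 0, 60], [0, 0, -0.1, 0, 0, 0, 60], [0, 0, -0.3, 0, 0, 0, 60], [0, 0, -0.5, 0, 0, 0, 60], [0, 0, -0.7, 0, 0, 0, 60], [0, 0, -0.8, 0, 0, 0, 60]]
  ]
}}

```text
time_s: 18.35
eef_pos: [0.5958, -0.1136, 0.4933]
eef_rot: [-0.0, 0.979, 0.205, -0.0]
wrist_force: [0.5, -0.6, -0.8]
opening: 0.765
```

Emit:
{"name": "drive_tool", "arguments": {
  "commands": [
    [[0, -0.5, -0.5, 0, 0, 0, 60], [-0.5, -0.5, -0.3, 0, 0, 0, 60], [-0.8, -0.2, 0, 0, 0, 0, 60], [-0.8, 0, 0, 0, 0, 0, 60], [-0.8, 0, 0, 0, 0, 0, 60], [-0.8, 0.1, 0, 0, 0, 0, 60], [-0.5, 0, 0, 0, 0, 0, 60], [0, 0, 0, 0, 0, 0, 60]]
  ]
}}

```text
time_s: 19.15
eef_pos: [0.3796, -0.1482, 0.5335]
eef_rot: [0.001, 0.979, 0.203, 0.001]
wrist_force: [0.5, 0.8, 0.2]
opening: 0.767
```

```bash
python3 - <<'E'
from h import *
t=grab('top');s=grab('scene');to([0,0,0])
im=np.hstack([cv2.resize(t['pixels'][110:275,170:400],None,fx=1.7,fy=1.7,interpolation=2),cv2.resize(s['pixels'][110:275,170:400],None,fx=1.7,fy=1.7,interpolation=2)])[...,::-1]
cv2.imwrite('pics/fin.png',im)
T=cloud(t);z=T[...,2];X=T[...,:2]
m=(abs(z-.115)<.012)&(np.hypot(X[...,0]-.503,X[...,1]-.099)<.03);k=T[m];print('knob',len(k),k.mean(0),cv2.minEnclosingCircle(k[:,:2].astype(np.float32)))
ctr=np.array([.531,.0355]);a=np.radians(-66.4);e=np.array([np.cos(a),np.sin(a)]);n=np.array([-e[1],e[0]])
r=(X-ctr)@e;w=(X-ctr)@n
for b in np.arange(-.06,.06,.01):
    j=(w>=b)&(w<b+.01)&(z>.214)&(z<.24)&(abs(r-.1625)<.012)
    if j.any(): print('bar',round(b,2),j.sum(),r[j].mean().round(4),z[j].mean().round(4))
j=(abs(z-.151)<.006)&(np.hypot(r-.16,w)<.08)
if j.sum()>5:print('rim',j.sum(),r[j].min(),r[j].max(),w[j].min(),w[j].max(),z[j].mean())
E
```

```text
shift [-5.831 -5.778 10.64 ] pos [ 0.3814 -0.1476  0.5331] yaw -66.45 tilt [ 0.0025 -0.0015 -1.    ] F [ 0.  -0.8  0.4] open 0.77 t 19.25
knob 148 [0.50219473 0.09904887 0.11270872] ((0.5027148723602295, 0.09956716001033783), 0.019873162731528282)
bar -0.06 2 0.1628 0.2185
bar -0.05 11 0.1619 0.2187
bar -0.04 18 0.1627 0.2186
bar -0.03 10 0.1621 0.2186
bar -0.02 19 0.1622 0.2218
bar -0.01 25 0.1616 0.2223
bar 0.0 22 0.1621 0.2226
bar 0.01 19 0.1619 0.2217
bar 0.02 10 0.1626 0.2172
bar 0.03 16 0.1641 0.2189
bar 0.04 9 0.162 0.2176
bar 0.05 5 0.1626 0.215
rim 111 0.11094216219532273 0.21357757102646358 -0.05744615999182757 0.05473539850665134 0.15025660877565164
```

View pics/fin.png

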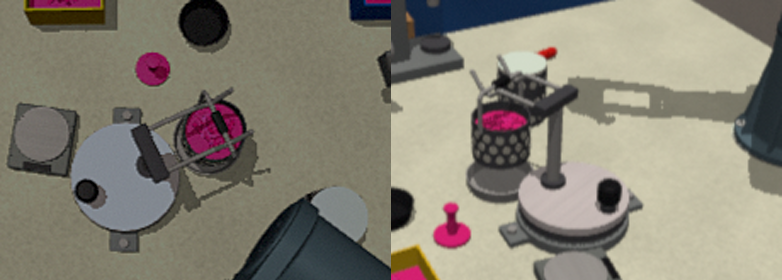

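The final pictures show the basket hanging upright on both prongs over the pan, the knob down, and the canister and pink disc where they stood. Hand in.

Emit:
{"name": "drive_tool", "arguments": {
  "commands": [
    [[0, 0, 0, 0, 0, 0, 60], [0, 0, 0, 0, 0, 0, 60], [0, 0, 0, 0, 0, 0, 60], [0, 0, 0, 0, 0, 0, 60], [0, 0, 0, 0, 0, 0, 60], [0, 0, 0, 0, 0, 0, 60], [0, 0, 0, 0, 0, 0, 60], [0, 0, 0, 0, 0, 0, 60]]
  ]
}}

```text
time_s: 20.05
eef_pos: [0.3817, -0.1476, 0.5317]
eef_rot: [0.0, 0.979, 0.205, 0.0]
wrist_force: [0.0, 0.1, 0.2]
opening: 0.769
```

```bash
python3 -c "
from bench import ctrl
print(ctrl.hand_in())"
```

```text
the job is handed in; nothing more can be done
None
```

The job is done and handed in at about 20 s of the 72 s allowed. I lifted the plunger and turned the table clockwise to about -64°. There I let the pin ride on the plate and crept forward until it dropped. Then I carried the basket round the robot side and hung it on both prongs of the hook over the pan.

- **Plunger:** the top of the knob measured 112.7 mm at the end, against 112.9 mm at the start. While the pin rode on the plate it measured 124 mm. A backward push of about 25 N did not lift it out of the hole; the forward nudge was too short to reach the knob and tested nothing.
- **Basket:** the bail bar is level within the depth camera's few-mm scatter. It sits about 162 mm from the turning axis, where the seat is at 162.5 mm. The rim is centred under the bar at 150 mm height, where 151 mm is expected. It hung upright and clear of the pan.
- **Bystanders:** the canister and the pink disc looked unmoved in the last pictures; I did not measure them again.
- **Robot:** it was touching nothing at the end. None of the checks I made failed or disagreed.

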